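# Bring the vial under the filling needle and the magnifier onto it

### The job

Get the dose-filling station ready: first slide the vial carriage along its track until the mouth of the open vial is right under the needle tip, then swing the stiff arm of the bench magnifier, which has a sprung grey handle, round until you look straight through the middle of the lens, along its axis, at the needle tip, and let go so that it stays there. Do not touch the needle or the lens glass, do not move the vial away again, and leave the things lying about where they are.

Things in the scene. Friction and masses are not known exactly. Their poses are not given: they have to be found in the camera images.
- station: white base plate 270 x 360 mm and 12 mm thick, fixed, with a track of two steel rods. Origin on the table, straight below the middle of the track (carriage at 0); x points away from the robot across the track, y along the track, z up.
- shield_edge (a point): middle of the near lower edge of a clear level splash shield, 344 mm wide along the track, 419 mm above the table, 75 mm deep, on thin end rails running back 205 mm to posts. It blocks an upright tool over the magnifier handle in its final place and crowds one over the carriage: come from the robot side, tilted about 35 degrees, fingers down and away from the robot.
- carriage (a joint): position of the white vial carriage along the station's y axis, m, from -0.1 to 0.1; it starts on the +y side, slides with about 4 N of friction and stays where it is left.
- grip_plate (a point): point on the upright aluminium grip plate of the carriage where the TCP goes: plate 12 mm wide along the track (grip it across this), 22 mm deep, from 37 to 92 mm above the table; the point is on its middle, 76 mm above the table and 62 mm from the vial towards the robot (station -x).
- vial_mouth (a point): centre of the mouth of the open glass vial (24 mm wide, standing in the middle of the carriage between two empty nests), 83 mm above the table. It travels 12 mm below the needle tip and passes straight under it.
- needle_tip (a point): tip of the fixed, upright steel needle, 3 mm thick, 95 mm above the table, pointing down from a white stand behind the track; the stand stands at a different place along the track each time. Its arm is 189 mm high and comes from the far side.
- needle: the needle and its grey hub (12 mm wide), not to be touched; origin on the table straight below the tip.
- shoulder (a point): top centre of the magnifier's shoulder hinge (upright axis), 155 mm above the table, on a post with a round fixed foot of 130 mm; on the left or the right of the station.
- boom (a joint): shoulder angle, rad, counter-clockwise from above, range -2 to 2; at 0 the 230 mm boom (shoulder axis to elbow axis) points along the -x of the foot, towards the robot. Stiff: about 0.9 N m, stays where left. The boom is 20 mm wide and 131 to 147 mm above the table.
- elbow (a point): top centre of the elbow hinge (upright axis) at the boom's end, 175 mm above the table.
- head (a joint): elbow angle, rad, counter-clockwise from above, range -2.4 to 2.4; at 0 the head is folded back over the boom and points from the elbow towards the shoulder. Stiff: about 0.35 N m, stays where left.
- lens: round lens glass 86 x 4 mm in a white ring, 106 mm outside. Origin: its centre, 205 mm above the table, 93 mm ahead of the elbow axis. z is the lens axis, up and back to the viewer, fixed at 35 degrees from vertical; from above the lens faces straight away from the elbow: its axis reaches the tip's height 170 mm from the elbow axis. x lies in the glass, ahead and up, y sideways, level
- handle (a point): point on the magnifier's grey handle bar where the TCP goes. The bar stands over the ring's far edge, parallel to the lens axis (top leaning back to the elbow): 14 mm thick sideways (grip across this), 22 mm deep, 45 mm long. With the handle at rest the point is 114 mm ahead of the elbow axis and 271 mm above the table, 18 mm below the bar's top, 24 mm above the block it stands on
- handle_bar (a joint): the handle sits on a short level slide with a soft spring (about 160 N/m, 0 at rest, positive ahead, away from the elbow, at most 30 mm either way). Pushed or pulled to swing the stiff arm, the handle gives first and the lens lags up to 30 mm behind it; on release the handle springs back to 0 and the arm stays, so judge by the lens or by the force felt, not by where the hand is
- syringe0: capped syringe, 130 mm long, lying on the table; a bystander, origin under its middle
- syringe1: another capped syringe, lying; a bystander, origin under its middle
- spare_vial0: capped vial, 24 mm wide, 45 mm tall, standing; a bystander, origin under its middle
- spare_vial1: another capped vial, standing; a bystander, origin under its middle
- pulp_bowl: brown pulp bowl, 110 mm wide, 40 mm tall; a bystander, origin under its middle
- swab_jar: white jar with a steel lid, 80 mm wide, 100 mm tall; a bystander, origin under its middle

How it is judged:
On the way, in this order (a step that is already met when the one before it is completed fails the run):
1. the vial's mouth is under the needle tip and the carriage is at rest (horizontal distance between vial_mouth and needle_tip below 0.004 m and velocity of joint carriage between -0.01 and 0.01 m/s), for 0.2 s.
2. the needle tip is on the lens axis (x of needle_tip in the frame of lens between -0.015 and 0.015 m and y of needle_tip in the frame of lens between -0.015 and 0.015 m), for 0.2 s.
At the end, for the whole second after the job is handed in: The vial's mouth is within 4 mm of straight under the needle tip, the needle tip lies within 15 mm of the lens axis in each of the lens's x and y directions, and carriage, boom and head are at rest (all of step 1 and all of step 2 and velocity of joint boom between -0.01 and 0.01 rad/s and velocity of joint head between -0.01 and 0.01 rad/s); the robot touches nothing.
It fails at once if the needle is touched (contact force between needle and anything else above 1 N).
It fails at once if the lens glass is touched (contact force between lens and anything else above 1 N).
It fails at once if a bystander is moved by more than 30 mm (distance of any of syringe0, syringe1, spare_vial0, spare_vial1, pulp_bowl, swab_jar from where it was at the start of the episode above 0.03 m).
It also fails if it takes over 72 s, if anything falls off the work surface, if the arm or the gripper's body presses on something with over 40 N, if the wrist force passes 120 N, or if a joint passes its speed limit or range.

### The arm

A 6-joint arm with a two-finger parallel gripper is mounted at the origin on the work surface. World frame = base frame: x ahead of the robot, y to its left, z up, the work surface at z = 0. Lengths are in m, angles in rad, forces in N, time in s.
With the tool pointing down it reaches from about 0.3 to 0.875 m from the base axis. Payload 6.4 kg.
Tool frame: the origin (TCP) lies between the finger pads, 19 mm behind the fingertips; this is the grasp point; x points along the fingers, z is the direction in which the jaws open and shut, and the axes are right-handed (so a half turn about x gives the same grasp; the last joint's range is limited). The gripper opens to 88 mm and grips with 3 to 60 N. Pads are 18 mm wide; open, the fingers measure 123 mm over their backs; the gripper's body (75 mm by 187 mm) begins 45 mm behind the grasp point.
Start: joints at [1.076, 0.181, 1.607, -0, 1.354, -0.206], TCP at [0.164, 0.551, 0.257] pointing down, gripper open.
Joint ranges: [-2.99, 2.99], [-0.89, 2.07], [0.3, 2.58], [-1.14, 4.28], [0, 2.63], [-3.12, 3.12]. Speed limits (rad/s): [2.57, 2.57, 3.01, 3.14, 3.14, 3.14].

### API

Orientations are given as a unit quaternion [x, y, z, w].
In Python, from station import manip, cams gives the robot as it stands.
- The arm moves only by the tool jog_arm, never from a script. Its argument "motion" is a list of rows, each an object of numbers: "dx", "dy", "dz": the shift along the tool's x, y, z in cm; "yaw": the turn about the tool's x in rad. A call has 1 to 20 rows; each row is the pose to reach, as a shift and turn from the pose commanded when the call began, along the tool's axes at that moment; what a row does not reach only later rows make up. A row lasts 1/10 s, in which the tool goes at most 50 mm and 8.59 degrees, less where a joint would pass 70% of its speed; a pose out of reach is approached as far as the arm can. A call with a gripper value outside its range is refused whole. "claw" is the gripper's target within -1 to 1 (shut at 1, half-way at 0, fully open at -1), set as the call begins (left out, the last holds). The fingers move at their own pace and stop on an object; "squeeze" is the grip in N (left out, the last holds). Time passes only in rows, so rows that repeat a pose let the fingers close. It gives the time, the measured TCP pose, the force and the opening at its end, in the units of the state.
- manip.get_obs(): the state, without advancing time (a new reading comes with each control period).
- cams.grab_frame(name): name is "scene" or "side" or "wrist"; returns (picture, depth): 400x640x3 uint8, red, green, blue; 400x640 float32, m along the optical axis (not along the pixel's ray), 0 where there is no reading.
- cams.camera_model(name): a dict with "camera_matrix" (3x3 intrinsics, pixels), "rvec" (rotation vector, rad) and "tvec" (3), from world to camera coordinates, as OpenCV has them. Camera axes: x right, y down, z forward; pixel columns grow to the right and rows downward; lengths in m; the calibration is good to about 2 mm. A picture is of the moment at which its call begins: read the wrist's pose just before it. camera_model takes no time and is no camera call; for the wrist camera it gives the pose at the moment of the call.
- manip.finish_job(): hands the job in, once; it reports no verdict.
Trained networks look in the newest picture that a camera, given by its name, has taken for a name from the list of things; names that differ only in an ending like _2 or _b are one class to them, and where a whole thing is asked for, a point or a joint stands for the part that bears it (a point fixed in the world has none). Each returns a list of dicts, best first, with "score" (0 to 1); they miss things now and then, are a little off and sometimes report something else, mostly with a low value. They report only what shows in the picture. A call takes as long as a camera call.
- cams.look_for(camera, name): "location" ([x, y, z] in m, in world coordinates, good to about 4 mm: the middle of the surface that is visible of it).
- cams.spot_point(camera, name): "location" ([x, y, z] in m, in world coordinates, good to about 4 mm: a listed point, or the origin of a listed thing).
The state is a dict: "time": time; "q": joint angles; "joint_velocities": joint speeds; "joint_efforts": joint torques, N m; "tool_pos": TCP position; "orientation": TCP orientation; "force": force on the tool from outside, world axes, zero at the start; "moment": the same for the moment, N m; "finger_gap": finger opening in m.
Only numpy, scipy, OpenCV 4.12 (cv2) and the standard library are available. Lean on these libraries where they do the work, as an engineer would, in place of code of your own. Each camera call takes 0.05 s, during which the arm holds its last target. There are 200 camera calls.

## Working session

There is one attempt and no reset: what is moved stays moved. The work goes in short steps, Python scripts to look and compute and a tool call to move; the robot and the scene stay as the last step left them, time stands still between calls to the robot, and variables do not carry over. Pictures are saved under pics/ and viewed, about 8 in all and at most 12, crops included, and the job is handed in when it is done.

Besides the shell and the picture viewer there is one more tool, called by a JSON object that holds its "fn" and its "kwargs", one argument or row to a line. jog_arm: Moves the arm, as the interface text tells. Its arguments: {"type":"object","properties":{"motion":{"type":"array","items":{"type":"object","properties":{"dx":{"type":"number"},"dy":{"type":"number"},"dz":{"type":"number"},"yaw":{"type":"number"}}}},"claw":{"type":"number"},"squeeze":{"type":"number"}},"required":["motion"]}

```bash
ls; mkdir -p pics; cat > h.py <<'E'
import numpy as np,cv2
from station import manip,cams
from scipy.spatial.transform import Rotation as R
np.set_printoptions(precision=4,suppress=True)
E
python3 - <<'E'
from h import *
o=manip.get_obs();print(o)
ims=[]
for c in ['scene','side']:
    p,d=cams.grab_frame(c);cv2.imwrite(f'pics/{c}0.png',p[:,:,::-1])
    for n in ['station','shield_edge','grip_plate','vial_mouth','needle_tip','needle','shoulder','elbow','lens','handle','syringe0','spare_vial0','pulp_bowl','swab_jar']:
        print(c,n,[(np.round(r['location'],4).tolist(),round(r['score'],2)) for r in cams.spot_point(c,n)[:3]])
E
```

```text
pics
{'time': 0.0, 'q': array([ 1.0757,  0.1815,  1.608 , -0.    ,  1.3538, -0.2063]), 'joint_velocities': array([-0.0004,  0.0009, -0.0014, -0.0012,  0.0013,  0.0008]), 'joint_efforts': array([  0.0008, -43.3879, -34.1843,   0.0702,   0.0385,  -0.0001]), 'tool_pos': array([0.1635, 0.5508, 0.2565]), 'orientation': array([-0.4231,  0.5673,  0.4226,  0.5662]), 'force': array([ 0.8293, -0.4366, -0.5648]), 'moment': array([ 0.0834, -0.0032,  0.027 ]), 'finger_gap': 0.08792314238066452}
scene station [([0.6428, -0.0045, -0.0003], 0.69)]
scene shield_edge [([0.5827, -0.0079, 0.4182], 0.84)]
scene grip_plate [([0.5729, 0.0391, 0.0759], 0.66), ([0.5322, -0.4823, -0.0017], 0.56)]
scene vial_mouth [([0.6366, 0.0408, 0.0818], 0.81)]
scene needle_tip []
scene needle []
scene shoulder [([0.5222, 0.2673, 0.1555], 0.76), ([0.5842, -0.0083, 0.4191], 0.16)]
scene elbow [([0.2907, 0.2756, 0.1743], 0.46)]
scene lens []
scene handle [([0.5856, -0.008, 0.4183], 0.65), ([0.4065, 0.2955, 0.2693], 0.49)]
scene syringe0 [([0.4288, -0.0555, 0.0], 0.57), ([0.4387, 0.025, -0.002], 0.47)]
scene spare_vial0 [([0.
[... 260 characters left out ...]
ield_edge [([0.5896, -0.0101, 0.4222], 0.84)]
side grip_plate [([0.5727, 0.0377, 0.0781], 0.76)]
side vial_mouth [([0.524, 0.2675, 0.1537], 0.74), ([0.6377, 0.0445, 0.0846], 0.62)]
side needle_tip [([0.6453, -0.0045, 0.0958], 0.47)]
side needle []
side shoulder [([0.5205, 0.2679, 0.1534], 0.72)]
side elbow [([0.2903, 0.2743, 0.1776], 0.93)]
side lens [([0.3809, 0.2917, 0.2047], 0.75)]
side handle [([0.4044, 0.2912, 0.2696], 0.48)]
side syringe0 [([0.4347, 0.0247, -0.0076], 0.68), ([0.4282, -0.0548, -0.0022], 0.46)]
side spare_vial0 [([0.4151, 0.1226, 0.0], 0.46), ([0.44, -0.1291, 0.0052], 0.41)]
side pulp_bowl [([0.5706, 0.4856, -0.0026], 0.9)]
side swab_jar [([0.2906, 0.2754, 0.1723], 0.5)]
```

View pics/scene0.png

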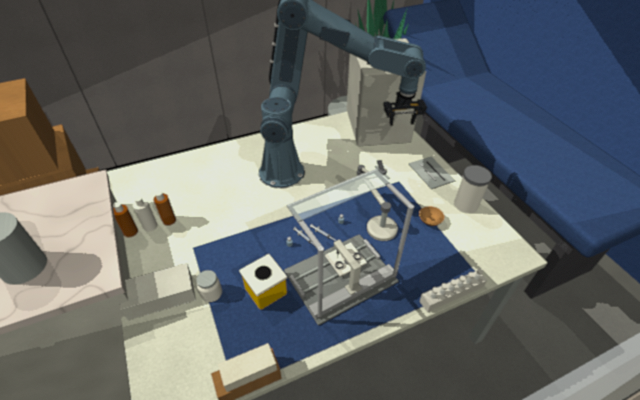

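View pics/side0.png

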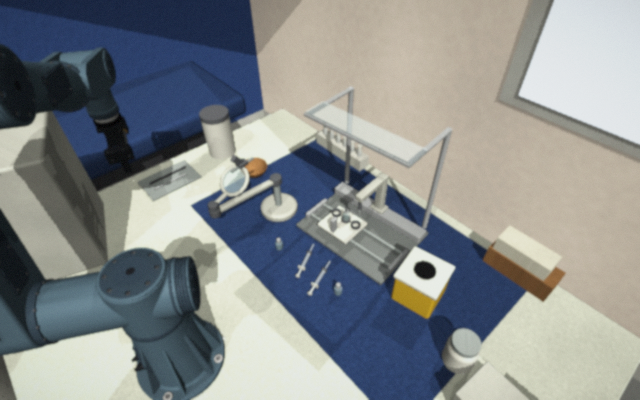

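The overview pictures show the station near (340,275) in scene and (360,240) in side. The magnifier is on its left, with its foot at (380,228) in scene and (280,207) in side, and the lens is at (235,180) in side. The next step is an enlarged view of the station with the detections drawn in.

```bash
cat >> h.py <<'E'
def proj(c,P):
    m=cams.camera_model(c);return cv2.projectPoints(np.float64(P).reshape(-1,3),m['rvec'],m['tvec'],m['camera_matrix'],None)[0].reshape(-1,2)
def unproj(c,uv,z):
    m=cams.camera_model(c);K=m['camera_matrix'];Rm=cv2.Rodrigues(m['rvec'])[0];C=-Rm.T@np.ravel(m['tvec'])
    r=Rm.T@np.linalg.inv(K)@np.r_[uv,1];return C+r*(z-C[2])/r[2]
E
python3 - <<'E'
from h import *
print(cams.camera_model('side'));
m=cams.camera_model('wrist');print(m['camera_matrix'],-cv2.Rodrigues(m['rvec'])[0].T@np.ravel(m['tvec']))
p=cv2.imread('pics/side0.png');a=p[165:285,285:445]
b=cv2.imread('pics/scene0.png');bb=b[205:325,275:435]
cv2.imwrite('pics/crop.png',np.vstack([cv2.resize(a,(800,600),interpolation=cv2.INTER_CUBIC)]))
print(proj('side',[[.6453,-.0045,.0958],[.637,.0425,.083],[.573,.038,.076]]))
print(proj('scene',[[.6453,-.0045,.0958],[.637,.0425,.083],[.573,.038,.076]]))
E
```

```text
{'camera_matrix': array([[393.7193,   0.    , 322.6106],
       [  0.    , 393.7193, 198.7065],
       [  0.    ,   0.    ,   1.    ]]), 'rvec': array([ 2.2145, -0.8476,  0.3487]), 'tvec': array([-0.3693,  0.4184,  1.031 ])}
[[304.9588   0.     319.093 ]
 [  0.     304.9588 202.7937]
 [  0.       0.       1.    ]] [0.0887 0.5738 0.3852]
[[358.2483 214.2152]
 [346.0664 210.4217]
 [332.7083 222.2532]]
[[338.319  257.345 ]
 [348.2064 253.6849]
 [339.7871 243.1583]]
```

View pics/crop.png

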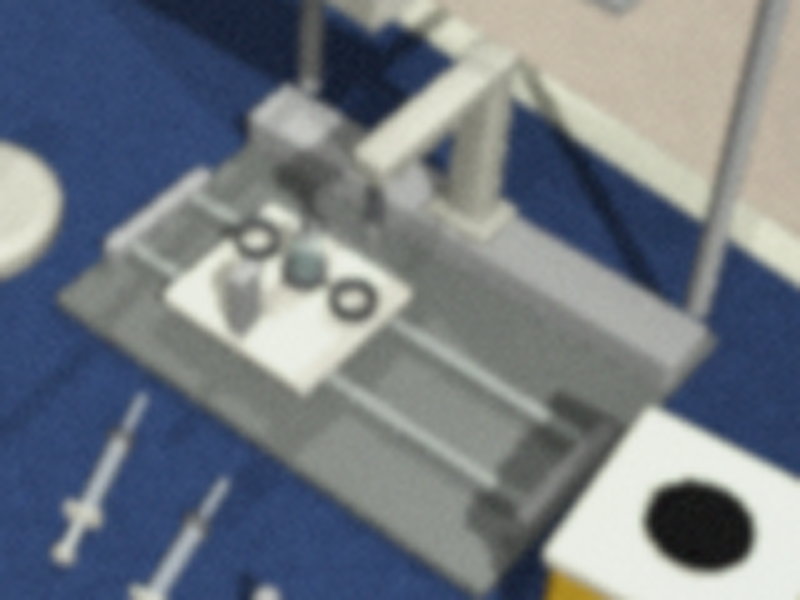

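The crop shows the needle arm's end at (370,160) and the hub below it. The vial mouth is at (305,245), with the grip plate at (240,300). The network's needle tip lands at (366,246) in the crop, which fits the picture. Moves only offer a turn about the tool's own x, so I'll check the tool axes and station yaw, and see how the arm behaves at its reach limit, high and clear of everything.

```bash
python3 - <<'E'
from h import *
o=manip.get_obs();M=R.from_quat(o['orientation']).as_matrix();print(M)
m=cams.camera_model('wrist');Rc=cv2.Rodrigues(m['rvec'])[0];C=-Rc.T@np.ravel(m['tvec'])
print('cam in tool',M.T@(C-o['tool_pos']),'\n',M.T@Rc.T)
f=lambda u,v,z:unproj('side',np.array([285+u/5,165+v/5]),z)
a,b=f(60,297,.012),f(482,592,.012);print(a,b,np.degrees(np.arctan2(a[0]-b[0],b[1]-a[1])),np.linalg.norm(a-b))
a,b=f(120,238,.03),f(500,490,.03);print('rod',a,b,np.degrees(np.arctan2(a[0]-b[0],b[1]-a[1])))
print('tip',f(367,243,.095))
E
```

```text
[[-0.     -0.9586  0.2848]
 [-0.      0.2848  0.9586]
 [-1.     -0.     -0.    ]]
cam in tool [-0.1278  0.0784  0.0003] 
 [[-0.0009 -0.3009  0.9537]
 [-0.0005 -0.9537 -0.3009]
 [ 1.     -0.0008  0.0007]]
[0.5155 0.1549 0.012 ] [ 0.5536 -0.1985  0.012 ] -173.84908434586112 0.3554578977202524
rod [0.5715 0.1565 0.03  ] [ 0.6063 -0.1632  0.03  ] -173.77780557233896
tip [ 0.6482 -0.0024  0.095 ]
```

{"fn": "jog_arm", "kwargs": {
  "motion": [
    {"dx": -5},
    {"dx": -10},
    {"dx": -15},
    {"dx": -20},
    {"dx": -25},
    {"dx": -30},
    {"dx": -35},
    {"dx": -40},
    {"dx": -45},
    {"dx": -50},
    {"dx": -50}
  ]
}}

```text
invalid input
```

{"fn": "jog_arm", "kwargs": {
  "motion": [
    {"dx": -5, "dy": 0, "dz": 0, "yaw": 0},
    {"dx": -10, "dy": 0, "dz": 0, "yaw": 0},
    {"dx": -15, "dy": 0, "dz": 0, "yaw": 0},
    {"dx": -20, "dy": 0, "dz": 0, "yaw": 0}
  ],
  "claw": -1
}}

```text
time: 1.9
tool_pos: [0.1636, 0.5509, 0.4595]
orientation: [-0.423, 0.567, 0.423, 0.567]
force: [0.8, 1.2, 0.2]
finger_gap: 0.0883
```

{"fn": "jog_arm", "kwargs": {
  "motion": [
    {"dx": -5, "dy": 0, "dz": 0, "yaw": 0},
    {"dx": -10, "dy": 0, "dz": 0, "yaw": 0},
    {"dx": -15, "dy": 0, "dz": 0, "yaw": 0},
    {"dx": -20, "dy": 0, "dz": 0, "yaw": 0},
    {"dx": -25, "dy": 0, "dz": 0, "yaw": 0},
    {"dx": -30, "dy": 0, "dz": 0, "yaw": 0},
    {"dx": -35, "dy": 0, "dz": 0, "yaw": 0},
    {"dx": -40, "dy": 0, "dz": 0, "yaw": 0}
  ],
  "claw": -1
}}

```text
time: 2.7
tool_pos: [0.1564, 0.5238, 0.7895]
orientation: [-0.42, 0.564, 0.426, 0.57]
force: [0.8, 0.2, -0.9]
finger_gap: 0.0879
```

```bash
python3 - <<'E'
from h import *
o=manip.get_obs();M=R.from_quat(o['orientation']).as_matrix();print(M,o['q'],o['tool_pos'])
E
```

```text
[[ 0.0015 -0.9585  0.285 ]
 [ 0.0123  0.285   0.9584]
 [-0.9999  0.002   0.0122]] [ 1.061   0.3494  0.3026  0.0075  2.4782 -0.2148] [0.1564 0.5238 0.7895]
```

{"fn": "jog_arm", "kwargs": {
  "motion": [
    {"dx": -5, "dy": 0, "dz": 0, "yaw": 0},
    {"dx": -10, "dy": 0, "dz": 0, "yaw": 0},
    {"dx": -15, "dy": 0, "dz": 0, "yaw": 0},
    {"dx": -20, "dy": 0, "dz": 0, "yaw": 0}
  ],
  "claw": -1
}}

```text
time: 3.1
tool_pos: [0.138, 0.4649, 0.8359]
orientation: [-0.414, 0.554, 0.432, 0.579]
force: [-0.3, -0.2, -0.0]
finger_gap: 0.0882
```

```bash
python3 - <<'E'
from h import *
o=manip.get_obs();M=R.from_quat(o['orientation']).as_matrix();print(M,o['q'],o['tool_pos'])
E
```

```text
[[ 0.0133 -0.9586  0.2845]
 [ 0.0425  0.2848  0.9576]
 [-0.999  -0.0007  0.0445]] [ 1.0304  0.2592  0.298   0.0184  2.541  -0.2361] [0.138  0.4649 0.8359]
```

{"fn": "jog_arm", "kwargs": {
  "motion": [
    {"dx": 5, "dy": 0, "dz": 0, "yaw": 0},
    {"dx": 10, "dy": 0, "dz": 0, "yaw": 0},
    {"dx": 10, "dy": 0, "dz": 0, "yaw": 0}
  ],
  "claw": -1
}}

```text
time: 3.4
tool_pos: [0.1399, 0.4703, 0.7287]
orientation: [-0.415, 0.558, 0.43, 0.576]
force: [0.5, 0.2, -0.2]
finger_gap: 0.0883
```

```bash
python3 - <<'E'
from h import *
o=manip.get_obs();M=R.from_quat(o['orientation']).as_matrix();print(M,o['q'],o['tool_pos'])
E
```

```text
[[ 0.0076 -0.9586  0.2847]
 [ 0.0328  0.2848  0.958 ]
 [-0.9994  0.002   0.0336]] [ 1.0329  0.0457  0.8159  0.0132  2.2479 -0.2406] [0.1399 0.4703 0.7287]
```

The commanded pose becomes the one actually reached, so pushing beyond reach does change the tilt, to about 2° so far. An outward push at the reach limit should tilt the fingers outward much faster, so I'll try that here in free air.

{"fn": "jog_arm", "kwargs": {
  "motion": [
    {"dx": 0, "dy": 0, "dz": 5, "yaw": 0},
    {"dx": 0, "dy": 0, "dz": 10, "yaw": 0},
    {"dx": 0, "dy": 0, "dz": 15, "yaw": 0},
    {"dx": 0, "dy": 0, "dz": 20, "yaw": 0},
    {"dx": 0, "dy": 0, "dz": 25, "yaw": 0},
    {"dx": 0, "dy": 0, "dz": 30, "yaw": 0},
    {"dx": 0, "dy": 0, "dz": 35, "yaw": 0},
    {"dx": 0, "dy": 0, "dz": 40, "yaw": 0}
  ],
  "claw": -1
}}

```text
time: 4.2
tool_pos: [0.2026, 0.6826, 0.6623]
orientation: [-0.407, 0.545, 0.438, 0.588]
force: [0.2, 0.1, 0.9]
finger_gap: 0.0879
```

```bash
cat >> h.py <<'E'
def st():
    o=manip.get_obs();M=R.from_quat(o['orientation']).as_matrix();print(M,'\nq',o['q'],'\np',o['tool_pos'],'F',o['force'],'gap',round(o['finger_gap'],4),'t',o['time']);return o,M
E
python3 -c "
from h import *
st()"
```

```text
[[ 0.0219 -0.9586  0.2838]
 [ 0.0715  0.2847  0.956 ]
 [-0.9972 -0.0006  0.0748]] 
q [ 1.111   0.5634  0.2977  0.0151  2.2065 -0.1617] 
p [0.2026 0.6826 0.6623] F [0.1736 0.08   0.9327] gap 0.0879 t 4.2
```

{"fn": "jog_arm", "kwargs": {
  "motion": [
    {"dx": 0, "dy": 0, "dz": 80, "yaw": 0},
    {"dx": 0, "dy": 0, "dz": 80, "yaw": 0}
  ],
  "claw": -1
}}

```text
time: 4.4
tool_pos: [0.2151, 0.7243, 0.6229]
orientation: [-0.401, 0.537, 0.444, 0.595]
force: [-0.6, -0.3, -0.2]
finger_gap: 0.0879
```

{"fn": "jog_arm", "kwargs": {
  "motion": [
    {"dx": 0, "dy": 0, "dz": 80, "yaw": 0},
    {"dx": 0, "dy": 0, "dz": 80, "yaw": 0}
  ],
  "claw": -1
}}

```text
time: 4.6
tool_pos: [0.2259, 0.7606, 0.5862]
orientation: [-0.394, 0.528, 0.45, 0.603]
force: [-0.7, -0.1, 0.1]
finger_gap: 0.0879
```

{"fn": "jog_arm", "kwargs": {
  "motion": [
    {"dx": 0, "dy": 0, "dz": 80, "yaw": 0},
    {"dx": 0, "dy": 0, "dz": 80, "yaw": 0},
    {"dx": 0, "dy": 0, "dz": 80, "yaw": 0},
    {"dx": 0, "dy": 0, "dz": 80, "yaw": 0},
    {"dx": 0, "dy": 0, "dz": 80, "yaw": 0},
    {"dx": 0, "dy": 0, "dz": 80, "yaw": 0}
  ],
  "claw": -1
}}

```text
time: 5.2
tool_pos: [0.2457, 0.8273, 0.4963]
orientation: [-0.387, 0.518, 0.456, 0.611]
force: [0.2, -0.2, 0.4]
finger_gap: 0.088
```

```bash
python3 -c "
from h import *
st()"
```

```text
[[ 0.0466 -0.9586  0.2809]
 [ 0.1569  0.2847  0.9457]
 [-0.9865 -0.      0.1636]] 
q [ 1.137   0.7895  0.2985  0.0249  1.8908 -0.1353] 
p [0.2457 0.8273 0.4963] F [ 0.189  -0.2256  0.3727] gap 0.088 t 5.2
```

{"fn": "jog_arm", "kwargs": {
  "motion": [
    {"dx": -45, "dy": 0, "dz": 60, "yaw": 0},
    {"dx": -45, "dy": 0, "dz": 60, "yaw": 0}
  ],
  "claw": -1
}}

```text
time: 5.4
tool_pos: [0.2444, 0.8224, 0.5249]
orientation: [-0.378, 0.507, 0.463, 0.621]
force: [0.2, -0.6, -0.6]
finger_gap: 0.0887
```

{"fn": "jog_arm", "kwargs": {
  "motion": [
    {"dx": -45, "dy": 0, "dz": 60, "yaw": 0}
  ],
  "claw": -1
}}

```text
time: 5.5
tool_pos: [0.244, 0.8217, 0.5428]
orientation: [-0.371, 0.496, 0.469, 0.629]
force: [0.4, 0.1, -0.6]
finger_gap: 0.0883
```

{"fn": "jog_arm", "kwargs": {
  "motion": [
    {"dx": -30, "dy": 0, "dz": 80, "yaw": 0},
    {"dx": -30, "dy": 0, "dz": 80, "yaw": 0}
  ],
  "claw": -1
}}

```text
time: 5.7
tool_pos: [0.2464, 0.8299, 0.55]
orientation: [-0.361, 0.484, 0.477, 0.639]
force: [-0.8, -0.8, -0.1]
finger_gap: 0.0882
```

```bash
python3 -c "
from h import *
st()"
```

```text
[[ 0.0778 -0.9586  0.2739]
 [ 0.2598  0.2848  0.9227]
 [-0.9625 -0.0006  0.2712]] 
q [ 1.132   0.7311  0.2977  0.0415  1.8408 -0.1336] 
p [0.2464 0.8299 0.55  ] F [-0.7503 -0.8041 -0.1115] gap 0.0882 t 5.7
```

Tilt builds at about 2° per short push, but it only builds in the radial direction, and I need it toward world +x. I'll move to azimuth about -31° and push there, which leaves a net tilt of about 35° facing the station.

{"fn": "jog_arm", "kwargs": {
  "motion": [
    {"dx": -33, "dy": -68, "dz": -99, "yaw": 0},
    {"dx": -33, "dy": -68, "dz": -99, "yaw": 0},
    {"dx": -33, "dy": -68, "dz": -99, "yaw": 0},
    {"dx": -33, "dy": -68, "dz": -99, "yaw": 0},
    {"dx": -33, "dy": -68, "dz": -99, "yaw": 0},
    {"dx": -33, "dy": -68, "dz": -99, "yaw": 0},
    {"dx": -33, "dy": -68, "dz": -99, "yaw": 0},
    {"dx": -33, "dy": -68, "dz": -99, "yaw": 0},
    {"dx": -33, "dy": -68, "dz": -99, "yaw": 0},
    {"dx": -33, "dy": -68, "dz": -99, "yaw": 0},
    {"dx": -33, "dy": -68, "dz": -99, "yaw": 0},
    {"dx": -33, "dy": -68, "dz": -99, "yaw": 0},
    {"dx": -33, "dy": -68, "dz": -99, "yaw": 0},
    {"dx": -33, "dy": -68, "dz": -99, "yaw": 0},
    {"dx": -33, "dy": -68, "dz": -99, "yaw": 0},
    {"dx": -33, "dy": -68, "dz": -99, "yaw": 0},
    {"dx": -33, "dy": -68, "dz": -99, "yaw": 0},
    {"dx": -33, "dy": -68, "dz": -99, "yaw": 0},
    {"dx": -33, "dy": -68, "dz": -99, "yaw": 0},
    {"dx": -33, "dy": -68, "dz": -99, "yaw": 0}
  ],
  "claw": -1
}}

```text
time: 7.7
tool_pos: [0.5301, -0.1229, 0.5917]
orientation: [-0.363, 0.486, 0.475, 0.638]
force: [1.1, -0.1, 0.7]
finger_gap: 0.0881
```

```bash
python3 -c "
from h import *
st()"
```

```text
[[ 0.0777 -0.9584  0.2745]
 [ 0.2529  0.2853  0.9245]
 [-0.9644 -0.0024  0.2646]] 
q [-0.5884  0.056   1.1117  0.2875  2.0352 -1.7486] 
p [ 0.5301 -0.1229  0.5917] F [ 1.1209 -0.1097  0.711 ] gap 0.0881 t 7.7
```

{"fn": "jog_arm", "kwargs": {
  "motion": [
    {"dx": -6.6, "dy": -19, "dz": -20.4, "yaw": 0},
    {"dx": -6.6, "dy": -19, "dz": -20.4, "yaw": 0},
    {"dx": -6.6, "dy": -19, "dz": -20.4, "yaw": 0},
    {"dx": -6.6, "dy": -19, "dz": -20.4, "yaw": 0},
    {"dx": -6.6, "dy": -19, "dz": -20.4, "yaw": 0},
    {"dx": -6.6, "dy": -19, "dz": -20.4, "yaw": 0}
  ],
  "claw": -1
}}

```text
time: 8.3
tool_pos: [0.6397, -0.3738, 0.5857]
orientation: [-0.363, 0.485, 0.473, 0.64]
force: [-11.4, 9.2, 12.6]
finger_gap: 0.0881
```

{"fn": "jog_arm", "kwargs": {
  "motion": [
    {"dx": -35, "dy": -67, "dz": -9, "yaw": 0},
    {"dx": -35, "dy": -67, "dz": -9, "yaw": 0},
    {"dx": -35, "dy": -67, "dz": -9, "yaw": 0}
  ],
  "claw": -1
}}

```text
time: 8.6
tool_pos: [0.6617, -0.3766, 0.5738]
orientation: [-0.375, 0.479, 0.46, 0.646]
force: [-0.3, -0.8, 0.6]
finger_gap: 0.0877
```

{"fn": "jog_arm", "kwargs": {
  "motion": [
    {"dx": -35, "dy": -67, "dz": -9, "yaw": 0}
  ],
  "claw": -1
}}

```text
time: 8.7
tool_pos: [0.6712, -0.3795, 0.5723]
orientation: [-0.383, 0.475, 0.45, 0.652]
force: [0.4, -0.4, -0.2]
finger_gap: 0.0879
```

{"fn": "jog_arm", "kwargs": {
  "motion": [
    {"dx": -35, "dy": -67, "dz": -9, "yaw": 0}
  ],
  "claw": -1
}}

```text
time: 8.8
tool_pos: [0.6799, -0.3831, 0.5723]
orientation: [-0.391, 0.471, 0.44, 0.657]
force: [-0.5, -0.7, -0.1]
finger_gap: 0.0886
```

{"fn": "jog_arm", "kwargs": {
  "motion": [
    {"dx": -35, "dy": -67, "dz": -9, "yaw": 0}
  ],
  "claw": -1
}}

```text
time: 8.9
tool_pos: [0.6876, -0.3869, 0.5731]
orientation: [-0.399, 0.466, 0.429, 0.663]
force: [-0.4, 0.0, -0.3]
finger_gap: 0.0884
```

```bash
python3 -c "
from h import *
st()"
```

```text
[[ 0.1972 -0.941   0.2749]
 [ 0.1969  0.3127  0.9292]
 [-0.9604 -0.1291  0.247 ]] 
q [-0.768   0.7019  0.2977  0.331   2.1118 -1.8584] 
p [ 0.6876 -0.3869  0.5731] F [-0.3814  0.0325 -0.329 ] gap 0.0884 t 8.9
```

{"fn": "jog_arm", "kwargs": {
  "motion": [
    {"dx": -30, "dy": -67, "dz": -20, "yaw": 0}
  ],
  "claw": -1
}}

```text
time: 9.0
tool_pos: [0.694, -0.3964, 0.5713]
orientation: [-0.407, 0.461, 0.419, 0.668]
force: [-0.5, 0.0, -0.1]
finger_gap: 0.0882
```

{"fn": "jog_arm", "kwargs": {
  "motion": [
    {"dx": -30, "dy": -67, "dz": -20, "yaw": 0}
  ],
  "claw": -1
}}

```text
time: 9.1
tool_pos: [0.6993, -0.407, 0.5695]
orientation: [-0.415, 0.457, 0.408, 0.673]
force: [-0.6, 0.1, -0.0]
finger_gap: 0.0882
```

{"fn": "jog_arm", "kwargs": {
  "motion": [
    {"dx": -30, "dy": -67, "dz": -20, "yaw": 0}
  ],
  "claw": -1
}}

```text
time: 9.2
tool_pos: [0.7041, -0.4169, 0.5694]
orientation: [-0.422, 0.452, 0.397, 0.678]
force: [-0.1, 0.1, 0.5]
finger_gap: 0.0881
```

{"fn": "jog_arm", "kwargs": {
  "motion": [
    {"dx": -28, "dy": -67, "dz": -20, "yaw": 0}
  ],
  "claw": -1
}}

```text
time: 9.3
tool_pos: [0.7088, -0.4268, 0.5697]
orientation: [-0.43, 0.448, 0.385, 0.683]
force: [-0.4, -0.1, 0.4]
finger_gap: 0.0882
```

{"fn": "jog_arm", "kwargs": {
  "motion": [
    {"dx": -26, "dy": -67, "dz": -20, "yaw": 0}
  ],
  "claw": -1
}}

```text
time: 9.4
tool_pos: [0.7137, -0.4365, 0.5701]
orientation: [-0.437, 0.443, 0.373, 0.688]
force: [-0.9, 0.2, -0.2]
finger_gap: 0.0884
```

{"fn": "jog_arm", "kwargs": {
  "motion": [
    {"dx": -24, "dy": -67, "dz": -20, "yaw": 0}
  ],
  "claw": -1
}}

```text
time: 9.5
tool_pos: [0.7185, -0.4459, 0.5709]
orientation: [-0.445, 0.438, 0.362, 0.692]
force: [0.3, 1.0, -0.6]
finger_gap: 0.0879
```

```bash
python3 -c "
from h import *
st()"
```

```text
[[ 0.3546 -0.8905  0.2849]
 [ 0.111   0.3427  0.9329]
 [-0.9284 -0.2992  0.2203]] 
q [-0.8132  0.7166  0.2983  0.3646  1.9298 -1.8892] 
p [ 0.7185 -0.4459  0.5709] F [ 0.2691  0.9683 -0.561 ] gap 0.0879 t 9.5
```

{"fn": "jog_arm", "kwargs": {
  "motion": [
    {"dx": -20, "dy": -63, "dz": -34, "yaw": 0}
  ],
  "claw": -1
}}

```text
time: 9.6
tool_pos: [0.7201, -0.4617, 0.5699]
orientation: [-0.453, 0.433, 0.35, 0.696]
force: [-0.4, 0.1, 0.4]
finger_gap: 0.088
```

{"fn": "jog_arm", "kwargs": {
  "motion": [
    {"dx": -20, "dy": -63, "dz": -34, "yaw": 0}
  ],
  "claw": -1
}}

```text
time: 9.7
tool_pos: [0.7202, -0.4792, 0.5681]
orientation: [-0.46, 0.429, 0.338, 0.7]
force: [-0.9, 0.3, 0.1]
finger_gap: 0.0884
```

{"fn": "jog_arm", "kwargs": {
  "motion": [
    {"dx": -18, "dy": -63, "dz": -34, "yaw": 0}
  ],
  "claw": -1
}}

```text
time: 9.8
tool_pos: [0.7204, -0.4957, 0.5673]
orientation: [-0.467, 0.424, 0.326, 0.704]
force: [-0.1, 0.7, 0.1]
finger_gap: 0.088
```

{"fn": "jog_arm", "kwargs": {
  "motion": [
    {"dx": -16, "dy": -63, "dz": -34, "yaw": 0}
  ],
  "claw": -1
}}

```text
time: 9.9
tool_pos: [0.7209, -0.5114, 0.567]
orientation: [-0.475, 0.42, 0.314, 0.707]
force: [1.2, 0.1, 0.5]
finger_gap: 0.0884
```

{"fn": "jog_arm", "kwargs": {
  "motion": [
    {"dx": -14, "dy": -63, "dz": -34, "yaw": 0}
  ],
  "claw": -1
}}

```text
time: 10.0
tool_pos: [0.7217, -0.5265, 0.567]
orientation: [-0.482, 0.415, 0.301, 0.71]
force: [-0.6, -0.5, 0.5]
finger_gap: 0.0881
```

{"fn": "jog_arm", "kwargs": {
  "motion": [
    {"dx": -12, "dy": -63, "dz": -34, "yaw": 0}
  ],
  "claw": -1
}}

```text
time: 10.1
tool_pos: [0.7225, -0.5413, 0.5673]
orientation: [-0.49, 0.411, 0.288, 0.713]
force: [-0.6, -0.3, -0.2]
finger_gap: 0.0882
```

{"fn": "jog_arm", "kwargs": {
  "motion": [
    {"dx": -12, "dy": -63, "dz": -34, "yaw": 0}
  ],
  "claw": -1
}}

```text
time: 10.2
tool_pos: [0.7227, -0.5554, 0.5686]
orientation: [-0.497, 0.406, 0.275, 0.716]
force: [0.5, -0.6, 0.1]
finger_gap: 0.0879
```

```bash
python3 -c "
from h import *
st()"
```

```text
[[ 0.5184 -0.7977  0.3082]
 [-0.0102  0.3546  0.935 ]
 [-0.8551 -0.4878  0.1757]] 
q [-0.9178  0.7468  0.2989  0.4226  1.7206 -1.9789] 
p [ 0.7227 -0.5554  0.5686] F [ 0.5265 -0.55    0.0866] gap 0.0879 t 10.2
```

{"fn": "jog_arm", "kwargs": {
  "motion": [
    {"dx": -12, "dy": -63, "dz": -34, "yaw": 0}
  ],
  "claw": -1
}}

```text
time: 10.3
tool_pos: [0.7222, -0.569, 0.5716]
orientation: [-0.504, 0.402, 0.262, 0.718]
force: [0.2, 0.2, -0.3]
finger_gap: 0.0885
```

{"fn": "jog_arm", "kwargs": {
  "motion": [
    {"dx": -12, "dy": -63, "dz": -34, "yaw": 0}
  ],
  "claw": -1
}}

```text
time: 10.4
tool_pos: [0.721, -0.582, 0.5758]
orientation: [-0.512, 0.397, 0.249, 0.72]
force: [0.4, -0.4, -0.7]
finger_gap: 0.0882
```

```bash
cat >> h.py <<'E'
def go(target,zdir=None):
    "tool-frame shift (cm) and yaw to bring TCP to target with jaw axis nearest zdir"
    o,M=st();d=M.T@(np.array(target)-o['tool_pos'])*100
    y=0
    if zdir is not None:
        v=M.T@np.array(zdir);y=np.arctan2(-v[1],v[2])
    print('jog dx dy dz',d.round(2),'yaw',round(y,3));return d,y
E
python3 -c "
from h import *
go([.42,0,.32],[-.107,.994,0])"
```

```text
[[ 0.5607 -0.7646  0.3177]
 [-0.0489  0.3525  0.9345]
 [-0.8266 -0.5396  0.1602]] 
q [-0.9437  0.7482  0.2988  0.4414  1.6651 -1.9994] 
p [ 0.721  -0.582   0.5758] F [ 0.4498 -0.3536 -0.6694] gap 0.0882 t 10.4
jog dx dy dz [ 1.42 57.33 40.73] yaw -0.45
```

{"fn": "jog_arm", "kwargs": {
  "motion": [
    {"dx": 1.4, "dy": 57.3, "dz": 40.7, "yaw": -0.45},
    {"dx": 1.4, "dy": 57.3, "dz": 40.7, "yaw": -0.45},
    {"dx": 1.4, "dy": 57.3, "dz": 40.7, "yaw": -0.45},
    {"dx": 1.4, "dy": 57.3, "dz": 40.7, "yaw": -0.45},
    {"dx": 1.4, "dy": 57.3, "dz": 40.7, "yaw": -0.45},
    {"dx": 1.4, "dy": 57.3, "dz": 40.7, "yaw": -0.45},
    {"dx": 1.4, "dy": 57.3, "dz": 40.7, "yaw": -0.45},
    {"dx": 1.4, "dy": 57.3, "dz": 40.7, "yaw": -0.45},
    {"dx": 1.4, "dy": 57.3, "dz": 40.7, "yaw": -0.45},
    {"dx": 1.4, "dy": 57.3, "dz": 40.7, "yaw": -0.45},
    {"dx": 1.4, "dy": 57.3, "dz": 40.7, "yaw": -0.45},
    {"dx": 1.4, "dy": 57.3, "dz": 40.7, "yaw": -0.45},
    {"dx": 1.4, "dy": 57.3, "dz": 40.7, "yaw": -0.45},
    {"dx": 1.4, "dy": 57.3, "dz": 40.7, "yaw": -0.45},
    {"dx": 1.4, "dy": 57.3, "dz": 40.7, "yaw": -0.45},
    {"dx": 1.4, "dy": 57.3, "dz": 40.7, "yaw": -0.45},
    {"dx": 1.4, "dy": 57.3, "dz": 40.7, "yaw": -0.45}
  ],
  "claw": -1
}}

```text
time: 12.1
tool_pos: [0.4196, 0.001, 0.3227]
orientation: [0.66, -0.331, -0.331, -0.587]
force: [0.3, -0.4, -0.1]
finger_gap: 0.088
```

```bash
cat >> h.py <<'E'
def spots(c,names):
    for n in names: print(c,n,[(np.round(r['location'],4).tolist(),round(r['score'],2)) for r in cams.spot_point(c,n)[:2]])
E
python3 -c "
from h import *
o,M=st()
p,d=cams.grab_frame('wrist');np.save('pics/w1.npy',d);cv2.imwrite('pics/w1.png',p[:,:,::-1])
spots('wrist',['vial_mouth','needle_tip','grip_plate','shield_edge','station','shoulder','elbow'])
p,d=cams.grab_frame('scene');spots('scene',['needle_tip','vial_mouth','grip_plate'])
m=cams.camera_model('wrist');print(m)
"
```

```text
[[ 0.562  -0.8257 -0.0489]
 [-0.0479 -0.0915  0.9947]
 [-0.8257 -0.5567 -0.0909]] 
q [-0.4202 -0.7198  2.2768  0.2192  1.0225 -2.1284] 
p [0.4196 0.001  0.3227] F [ 0.3143 -0.4311 -0.0695] gap 0.088 t 12.1
wrist vial_mouth [([0.6388, 0.0432, 0.0877], 0.97)]
wrist needle_tip [([0.4323, -0.0551, 0.0024], 0.52), ([0.6418, -0.0057, 0.0955], 0.46)]
wrist grip_plate [([0.5774, 0.0376, 0.0763], 0.94)]
wrist shield_edge [([0.5332, -0.4781, -0.0035], 0.57)]
wrist station [([0.6408, -0.0023, 0.0006], 0.93), ([0.4413, -0.1286, -0.0042], 0.46)]
wrist shoulder [([0.5206, 0.2693, 0.1552], 0.95), ([0.6377, 0.0426, 0.0853], 0.64)]
wrist elbow []
scene needle_tip []
scene vial_mouth [([0.6336, 0.0416, 0.0831], 0.59), ([0.5684, 0.4877, -0.0021], 0.57)]
scene grip_plate [([0.5744, 0.0402, 0.0743], 0.77)]
{'camera_matrix': array([[304.9588,   0.    , 319.093 ],
       [  0.    , 304.9588, 202.7937],
       [  0.    ,   0.    ,   1.    ]]), 'rvec': array([-1.5918, -1.7407, -0.7478]), 'tvec': array([ 0.047 , -0.4745,  0.0174])}
```

View pics/w1.png

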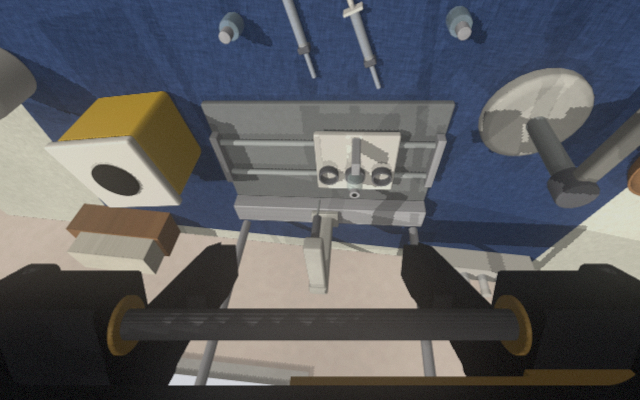

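```bash
python3 -c "
from h import *
print(proj('wrist',[[.6453,-.0035,.095],[.6453,-.0035,.19],[.637,.0425,.083],[.575,.038,.076],[.637,-.004,.095]]))
p=cv2.imread('pics/w1.png')[140:300,240:440];cv2.imwrite('pics/w1c.png',cv2.resize(p,(800,640)[:2],interpolation=cv2.INTER_CUBIC)[:600])
print(cams.camera_model('scene')['tvec'])
"
```

```text
[[322.3611 202.6592]
 [316.5225 258.3966]
 [353.4378 196.0922]
 [356.3467 163.0997]
 [322.3343 199.1826]]
[-0.2156 -0.1487  2.0199]
```

View pics/w1c.png

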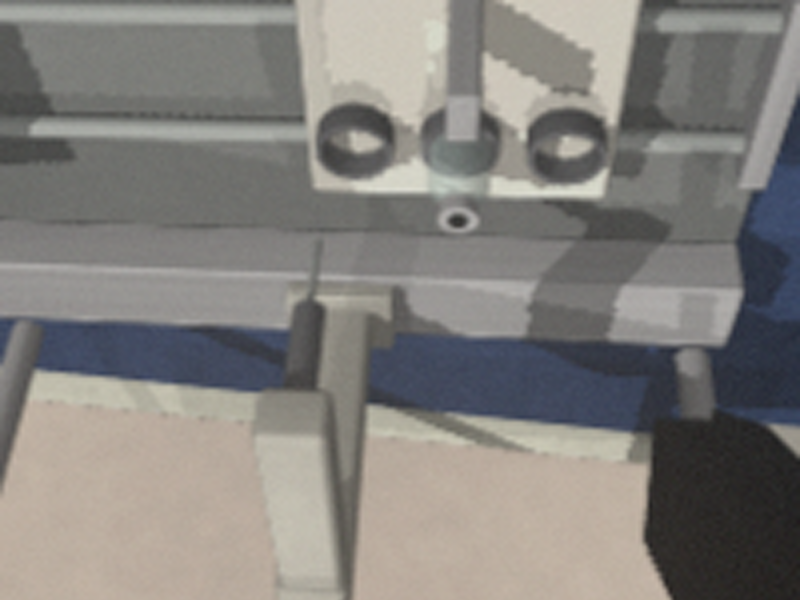

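In this wrist picture, image-up is toward the robot. The needle tip is at crop (320,238), which is pixel (320,199.5). The vial mouth is at crop (458,219), pixel (354.5,194.8), and the grip plate top is at crop (462,118).

```bash
python3 -c "
from h import *
t=unproj('wrist',np.array([320,199.5]),.095);v=unproj('wrist',np.array([354.5,194.75]),.083)
g=unproj('wrist',np.array([240+462/4,140+98/4]),.092);g2=unproj('wrist',np.array([240+462/4,140+140/4]),.092)
print(t,v,t-v,'plate top edges',g,g2)
# track dir: rods
a=unproj('wrist',np.array([220,142]),.03);b=unproj('wrist',np.array([436,146]),.03);print('rod?',a,b,np.degrees(np.arctan2(-(b-a)[0],(b-a)[1])))
y=np.array([-.107,.994,0]);x=np.array([.994,.107,0]);print('along',(t-v)@y,'across',(t-v)@x)
gp=v-.062*x;gp[2]=.076;print('gp',gp)
go(gp-[.10*.562,-.1*.048,-.1*.826],y)
"
```

```text
[ 0.6383 -0.0074  0.095 ] [0.6336 0.0437 0.083 ] [ 0.0046 -0.0511  0.012 ] plate top edges [0.5625 0.0353 0.092 ] [0.582 0.038 0.092]
rod? [ 0.6017 -0.1706  0.03  ] [0.5699 0.1524 0.03  ] 5.616850043633941
along -0.05129569409981906 across -0.0008515053273868118
gp [0.572 0.037 0.076]
[[ 0.559  -0.8278 -0.0473]
 [-0.0476 -0.0889  0.9949]
 [-0.8278 -0.5539 -0.0891]] 
q [-0.4211 -0.7176  2.2773  0.2185  1.0235 -2.1269] 
p [0.4192 0.0007 0.3214] F [1.0717 0.1056 0.3262] gap 0.0882 t 12.7
jog dx dy dz [18.68  0.65  5.09] yaw -0.0
```

{"fn": "jog_arm", "kwargs": {
  "motion": [
    {"dx": 18.7, "dy": 0.7, "dz": 5.1, "yaw": 0},
    {"dx": 18.7, "dy": 0.7, "dz": 5.1, "yaw": 0},
    {"dx": 18.7, "dy": 0.7, "dz": 5.1, "yaw": 0},
    {"dx": 18.7, "dy": 0.7, "dz": 5.1, "yaw": 0},
    {"dx": 18.7, "dy": 0.7, "dz": 5.1, "yaw": 0},
    {"dx": 22, "dy": 0.7, "dz": 5.1, "yaw": 0},
    {"dx": 25, "dy": 0.7, "dz": 5.1, "yaw": 0},
    {"dx": 27.5, "dy": 0.7, "dz": 5.1, "yaw": 0},
    {"dx": 28.7, "dy": 0.7, "dz": 5.1, "yaw": 0},
    {"dx": 28.7, "dy": 0.7, "dz": 5.1, "yaw": 0},
    {"dx": 28.7, "dy": 0.7, "dz": 5.1, "yaw": 0}
  ],
  "claw": -1
}}

```text
time: 13.8
tool_pos: [0.5721, 0.0371, 0.0775]
orientation: [0.66, -0.331, -0.331, -0.588]
force: [0.5, 0.4, -0.2]
finger_gap: 0.0884
```

{"fn": "jog_arm", "kwargs": {
  "motion": [
    {"dx": 0, "dy": 0, "dz": 0, "yaw": 0},
    {"dx": 0, "dy": 0, "dz": 0, "yaw": 0},
    {"dx": 0, "dy": 0, "dz": 0, "yaw": 0},
    {"dx": 0, "dy": 0, "dz": 0, "yaw": 0},
    {"dx": 0, "dy": 0, "dz": 0, "yaw": 0},
    {"dx": 0, "dy": 0, "dz": 0, "yaw": 0},
    {"dx": 0, "dy": 0, "dz": 0, "yaw": 0},
    {"dx": 0, "dy": 0, "dz": 0, "yaw": 0}
  ],
  "claw": 1,
  "squeeze": 12
}}

```text
time: 14.6
tool_pos: [0.5714, 0.0374, 0.0754]
orientation: [0.659, -0.332, -0.332, -0.587]
force: [0.3, 0.2, -0.1]
finger_gap: 0.0263
```

```bash
python3 -c "
from h import *
st()
p,d=cams.grab_frame('wrist');cv2.imwrite('pics/w2.png',p[100:350,160:480,::-1])
spots('wrist',['vial_mouth','needle_tip','grip_plate'])
"
```

```text
[[ 0.5591 -0.8277 -0.0476]
 [-0.0475 -0.0893  0.9949]
 [-0.8277 -0.554  -0.0893]] 
q [-0.1657  0.2081  2.1485  0.2351  0.196  -2.0284] 
p [0.5714 0.0374 0.0754] F [ 0.2971  0.1746 -0.1327] gap 0.0263 t 14.6
wrist vial_mouth []
wrist needle_tip []
wrist grip_plate [([0.576, 0.0392, 0.0771], 0.78)]
```

View pics/w2.png

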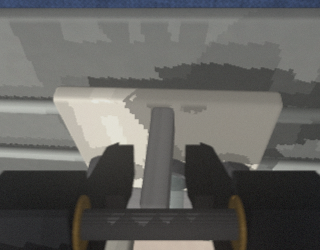

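The plate sits between the closing pads, at (160,150) in the crop, and the gap is still 26 mm. I'll let the gripper finish closing.

{"fn": "jog_arm", "kwargs": {
  "motion": [
    {"dx": 0, "dy": 0, "dz": 0, "yaw": 0},
    {"dx": 0, "dy": 0, "dz": 0, "yaw": 0},
    {"dx": 0, "dy": 0, "dz": 0, "yaw": 0},
    {"dx": 0, "dy": 0, "dz": 0, "yaw": 0}
  ],
  "claw": 1,
  "squeeze": 12
}}

```text
time: 15.2
tool_pos: [0.5714, 0.0373, 0.0755]
orientation: [0.659, -0.332, -0.332, -0.588]
force: [-0.1, -1.2, -1.5]
finger_gap: 0.0135
```

```bash
python3 -c "
from h import *
o,M=st()
t=np.array([.6383,-.0074,0]);
for ps in (5.3,6.):
  c,s=np.cos(np.radians(ps)),np.sin(np.radians(ps));x=np.array([c,s,0]);y=np.array([-s,c,0])
  vial=o['tool_pos']+.062*x
  L=(t-vial)@y;print('travel',L,(t-vial)@x,'tool cm',M.T@(y*L)*100)
"
```

```text
[[ 0.5592 -0.8277 -0.0474]
 [-0.0476 -0.0891  0.9949]
 [-0.8277 -0.554  -0.0892]] 
q [-0.1658  0.208   2.1486  0.2352  0.196  -2.0284] 
p [0.5714 0.0373 0.0755] F [-0.1157 -1.1746 -1.5146] gap 0.0135 t 15.2
travel -0.050661443138475086 0.00045718788891513953 tool cm [ 0.5016  0.0623 -5.0409]
travel -0.05142070177437775 -0.00016640420536177052 tool cm [ 0.5438  0.011  -5.1132]
```

{"fn": "jog_arm", "kwargs": {
  "motion": [
    {"dx": 0.1, "dy": 0, "dz": -1, "yaw": 0},
    {"dx": 0.2, "dy": 0, "dz": -2, "yaw": 0},
    {"dx": 0.3, "dy": 0, "dz": -3, "yaw": 0},
    {"dx": 0.4, "dy": 0, "dz": -4, "yaw": 0},
    {"dx": 0.5, "dy": 0, "dz": -4.7, "yaw": 0},
    {"dx": 0.5, "dy": 0, "dz": -5.1, "yaw": 0},
    {"dx": 0.5, "dy": 0, "dz": -5.1, "yaw": 0},
    {"dx": 0.5, "dy": 0, "dz": -5.1, "yaw": 0},
    {"dx": 0.5, "dy": 0, "dz": -5.1, "yaw": 0}
  ],
  "claw": 1,
  "squeeze": 12
}}

```text
time: 16.1
tool_pos: [0.5768, -0.0136, 0.0756]
orientation: [0.659, -0.332, -0.332, -0.588]
force: [8.7, 0.5, -8.8]
finger_gap: 0.0135
```

```bash
python3 -c "
from h import *
o,M=st()
p,d=cams.grab_frame('wrist');a=p[60:380,120:520,::-1]
for c in ['side','scene']:
  p,d=cams.grab_frame(c);spots(c,['vial_mouth','needle_tip','grip_plate'])
  q=np.int32(proj(c,[.638,-.007,.09])[0]);b=cv2.resize(p[q[1]-40:q[1]+40,q[0]-50:q[0]+50,::-1],(400,320),interpolation=cv2.INTER_CUBIC);a=b if c=='side' else np.hstack([a,b])
cv2.imwrite('pics/m1.png',a)
"
```

```text
[[ 0.559  -0.8278 -0.0476]
 [-0.0474 -0.0892  0.9949]
 [-0.8278 -0.5539 -0.0891]] 
q [-0.2884  0.2117  2.1431  0.52    0.2305 -2.4082] 
p [ 0.5768 -0.0136  0.0756] F [ 8.6652  0.5327 -8.8224] gap 0.0135 t 16.1
side vial_mouth [([0.641, -0.0096, 0.0836], 0.59)]
side needle_tip [([0.6427, -0.0058, -0.0007], 0.71), ([0.6455, -0.0076, 0.0956], 0.56)]
side grip_plate [([0.5778, -0.0141, 0.0746], 0.76)]
scene vial_mouth [([0.6402, -0.0059, 0.0803], 0.56)]
scene needle_tip [([0.5821, -0.008, 0.4181], 0.61)]
scene grip_plate [([0.5789, -0.012, 0.0772], 0.67), ([0.5338, -0.4829, -0.0005], 0.36)]
```

View pics/m1.png

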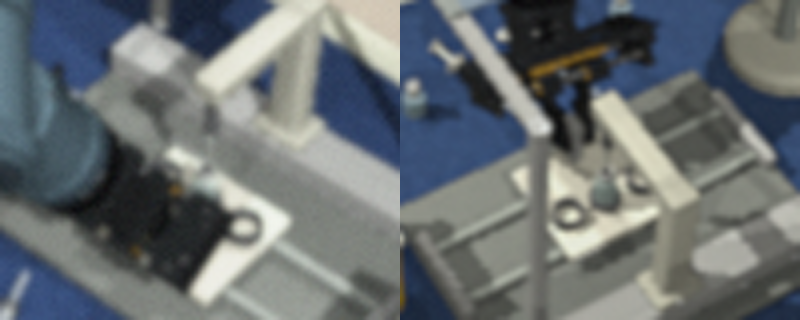

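In both views the vial stands under the needle (left panel about (205,150), right panel about (605,150)). Next I release, back off along the fingers and check up close.

{"fn": "jog_arm", "kwargs": {
  "motion": [
    {"dx": 0, "dy": 0, "dz": 0, "yaw": 0},
    {"dx": 0, "dy": 0, "dz": 0, "yaw": 0},
    {"dx": 0, "dy": 0, "dz": 0, "yaw": 0},
    {"dx": 0, "dy": 0, "dz": 0, "yaw": 0},
    {"dx": -2, "dy": 0, "dz": 0, "yaw": 0},
    {"dx": -6, "dy": 0, "dz": 0, "yaw": 0},
    {"dx": -11, "dy": 0, "dz": 0, "yaw": 0},
    {"dx": -16, "dy": 0, "dz": 0, "yaw": 0},
    {"dx": -20, "dy": 0, "dz": 0, "yaw": 0},
    {"dx": -20, "dy": 0, "dz": 0, "yaw": 0},
    {"dx": -20, "dy": 0, "dz": 0, "yaw": 0}
  ],
  "claw": -0.5
}}

```text
time: 17.65
tool_pos: [0.4652, -0.0044, 0.2432]
orientation: [0.66, -0.331, -0.33, -0.588]
force: [0.5, -0.7, -0.9]
finger_gap: 0.066
```

```bash
python3 -c "
from h import *
o,M=st()
p,d=cams.grab_frame('wrist');spots('wrist',['vial_mouth','needle_tip','grip_plate'])
uv=proj('wrist',[.638,-.007,.09])[0];q=np.int32(uv);print(q);np.save('pics/q.npy',q)
import pickle;pickle.dump(cams.camera_model('wrist'),open('pics/m.pkl','wb'))
cv2.imwrite('pics/w3.png',cv2.resize(p[q[1]-50:q[1]+50,q[0]-60:q[0]+60,::-1],(720,600),interpolation=cv2.INTER_CUBIC))
"
```

```text
[[ 0.5629 -0.8252 -0.0469]
 [-0.0491 -0.0901  0.9947]
 [-0.8251 -0.5576 -0.0912]] 
q [-0.3695 -0.464   2.3065  0.2379  0.7315 -2.1465] 
p [ 0.4652 -0.0044  0.2432] F [ 0.4584 -0.6728 -0.9395] gap 0.066 t 17.65
wrist vial_mouth [([0.6455, -0.0067, 0.0832], 0.89)]
wrist needle_tip [([0.6406, -0.008, 0.0967], 0.92)]
wrist grip_plate [([0.5775, -0.0122, 0.0756], 0.81)]
[320 225]
```

View pics/w3.png

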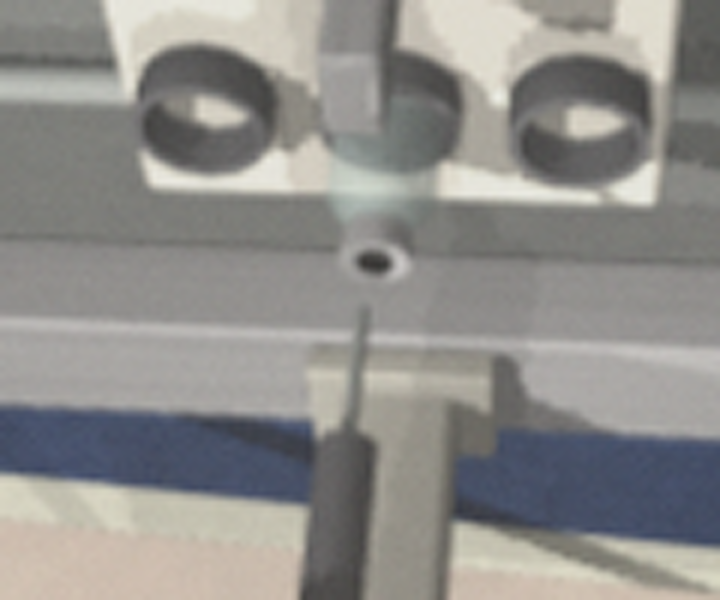

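```bash
python3 -c "
from h import *
def q(u,v,z): return unproj('wrist',np.array([260+u/6,175+v/6]),z)
t=q(365,304,.095);v=q(375,261,.083);print(t,v,t-v,np.linalg.norm((t-v)[:2]))
print('mouth predicted from tip', (proj('wrist',[t[0],t[1],.083])[0]-[260,175])*6, 'tip z .097', q(365,304,.097)-v)
print((proj('wrist',[[t[0],t[1],.13]])-[260,175])*6)
"
```

```text
[ 0.6301 -0.0061  0.095 ] [ 0.6319 -0.005   0.083 ] [-0.0017 -0.0011  0.012 ] 0.0020646180451525473
mouth predicted from tip [369.8843 255.5166] tip z .097 [-0.0046 -0.0011  0.014 ]
[[349.5328 457.5345]]
```

The close-up shows the needle tip at crop (365,304) and the mouth centre at (375,261). With their heights taken into account that is about 1.1 mm of error along the track and 2 mm in all, inside the 4 mm limit, so the vial stays. Next is the magnifier: I'll work out the goal geometry and the hover pose.

```bash
cat >> h.py <<'E'
def goal(sh,tip):
    sh,tip=np.array(sh)[:2],np.array(tip)[:2];D=tip-sh;d=np.linalg.norm(D);u=D/d
    a=(.23**2-.17**2+d*d)/2/d;h=np.sqrt(.23**2-a*a);n=np.array([u[1],-u[0]])
    E=[sh+a*u+s*h*n for s in(1,-1)];e=min(E,key=lambda e:e[0]);hd=(tip-e)/.17
    return e,hd
E
python3 -c "
from h import *
e,hd=goal([.521,.268],[.640,-.007]);print('elbow',e,'az',np.degrees(np.arctan2(hd[1],hd[0])),'lens',e+.093*hd,'handle',e+.114*hd)
o=manip.get_obs();M=R.from_quat(o['orientation']).as_matrix()
h=np.array([.405,.293,.271]);a=np.radians(10);go(h-.12*M[:,0],[-np.sin(a),np.cos(a),0])
"
```

```text
elbow [0.4773 0.0422] az -16.820899678334484 lens [0.5663 0.0153] handle [0.5864 0.0092]
[[ 0.5557 -0.83   -0.048 ]
 [-0.0462 -0.0884  0.995 ]
 [-0.8301 -0.5508 -0.0874]] 
q [-0.3692 -0.4557  2.3072  0.238   0.7318 -2.1465] 
p [ 0.4643 -0.0039  0.2392] F [ 0.8522 -0.3503  0.2505] gap 0.0661 t 17.85
jog dx dy dz [-19.31   0.54  29.55] yaw -0.058
```

{"fn": "jog_arm", "kwargs": {
  "motion": [
    {"dx": -5, "dy": 0, "dz": 0, "yaw": 0},
    {"dx": -10, "dy": 0.2, "dz": 4, "yaw": -0.06},
    {"dx": -15, "dy": 0.5, "dz": 8, "yaw": -0.06},
    {"dx": -19.3, "dy": 0.5, "dz": 12, "yaw": -0.06},
    {"dx": -19.3, "dy": 0.5, "dz": 17, "yaw": -0.06},
    {"dx": -19.3, "dy": 0.5, "dz": 22, "yaw": -0.06},
    {"dx": -19.3, "dy": 0.5, "dz": 26, "yaw": -0.06},
    {"dx": -19.3, "dy": 0.5, "dz": 29.5, "yaw": -0.06},
    {"dx": -19.3, "dy": 0.5, "dz": 29.5, "yaw": -0.06},
    {"dx": -19.3, "dy": 0.5, "dz": 29.5, "yaw": -0.06},
    {"dx": -19.3, "dy": 0.5, "dz": 29.5, "yaw": -0.06}
  ],
  "claw": 0
}}

```text
time: 18.95
tool_pos: [0.3384, 0.2987, 0.3696]
orientation: [0.677, -0.323, -0.343, -0.565]
force: [0.6, 0.2, -0.5]
finger_gap: 0.0442
```

```bash
python3 -c "
from h import *
o,M=st()
p,d=cams.grab_frame('wrist');spots('wrist',['handle','lens','elbow','shoulder'])
cv2.imwrite('pics/w4.png',p[:,:,::-1])
p,d=cams.grab_frame('side');spots('side',['handle','lens','elbow','shoulder'])
print(proj('wrist',[[.405,.293,.271],[.2905,.275,.175],[.521,.268,.155]]))
"
```

```text
[[ 0.5559 -0.8252 -0.0999]
 [-0.0494 -0.1528  0.987 ]
 [-0.8298 -0.5437 -0.1257]] 
q [ 0.7254 -0.4032  2.01   -0.4617  1.1453 -0.8745] 
p [0.3384 0.2987 0.3696] F [ 0.589   0.2181 -0.4574] gap 0.0442 t 18.95
wrist handle [([0.4094, 0.2934, 0.2699], 0.79)]
wrist lens [([0.3841, 0.2921, 0.2059], 0.58)]
wrist elbow [([0.2888, 0.2713, 0.1762], 0.87), ([0.5861, -0.0124, 0.0755], 0.22)]
wrist shoulder [([0.5224, 0.2667, 0.1569], 0.56)]
side handle [([0.4043, 0.2896, 0.2744], 0.56), ([0.5888, -0.0122, 0.4204], 0.42)]
side lens [([0.3817, 0.291, 0.2042], 0.87)]
side elbow [([0.2894, 0.2767, 0.1751], 0.73), ([0.4296, -0.0564, -0.0], 0.47)]
side shoulder [([0.5214, 0.2636, 0.153], 0.96)]
[[320.3887 199.8868]
 [326.8418   4.4601]
 [304.1988 185.2069]]
```

View pics/w4.png

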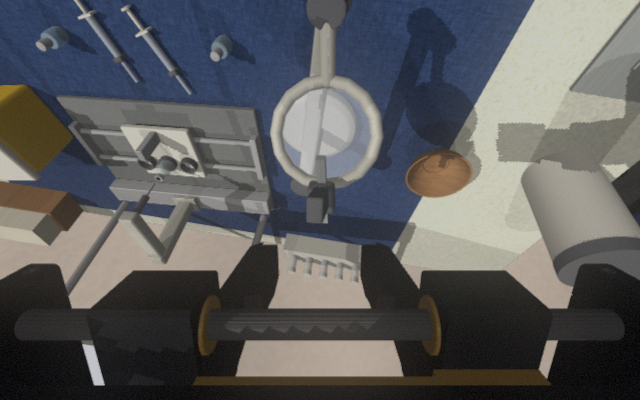

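The bar sits centred between the open fingers in the wrist view, at about (318,200), the ring is at (327,130) and the elbow is at (326,10). All of these match the projections, so I'll go down along the bar and grip it.

{"fn": "jog_arm", "kwargs": {
  "motion": [
    {"dx": 4, "dy": 0, "dz": 0, "yaw": 0},
    {"dx": 7, "dy": 0, "dz": 0, "yaw": 0},
    {"dx": 9.5, "dy": 0, "dz": 0, "yaw": 0},
    {"dx": 11.6, "dy": -0.1, "dz": 0, "yaw": 0},
    {"dx": 11.6, "dy": -0.1, "dz": 0, "yaw": 0},
    {"dx": 11.6, "dy": -0.1, "dz": 0, "yaw": 0}
  ],
  "claw": 0
}}

```text
time: 20.05
tool_pos: [0.4044, 0.2925, 0.2769]
orientation: [0.676, -0.322, -0.342, -0.567]
force: [0.1, 0.6, 0.3]
finger_gap: 0.0445
```

{"fn": "jog_arm", "kwargs": {
  "motion": [
    {"dx": 0, "dy": 0, "dz": 0, "yaw": 0},
    {"dx": 0, "dy": 0, "dz": 0, "yaw": 0},
    {"dx": 0, "dy": 0, "dz": 0, "yaw": 0},
    {"dx": 0, "dy": 0, "dz": 0, "yaw": 0},
    {"dx": 0, "dy": 0, "dz": 0, "yaw": 0},
    {"dx": 0, "dy": 0, "dz": 0, "yaw": 0},
    {"dx": 0, "dy": 0, "dz": 0, "yaw": 0}
  ],
  "claw": 1,
  "squeeze": 20
}}

```text
time: 20.75
tool_pos: [0.4048, 0.2929, 0.2774]
orientation: [0.677, -0.321, -0.341, -0.568]
force: [-0.4, -0.5, 4.1]
finger_gap: 0.0158
```

```bash
cat > plan.py <<'E'
from h import *
# handle waypoints: first turn head about elbow to az, then carry elbow round shoulder at constant head azimuth
o,M=st();p=o['tool_pos'];sh=np.array([.521,.268]);el=np.array([.290,.2745])
e,hd=goal(sh,[.640,-.007]);az1=np.arctan2(hd[1],hd[0]);az0=np.arctan2(*(p[:2]-el)[::-1]);r=np.linalg.norm(p[:2]-el)
print('az0',np.degrees(az0),'r',r)
b0=np.arctan2(*(el-sh)[::-1]);b1=np.arctan2(*(e-sh)[::-1])%(2*np.pi);print('boom',b0,b1)
W=[]
for k in np.linspace(0,1,6)[1:]:
    a=az0+k*(az1-az0);W.append((*(el+r*np.array([np.cos(a),np.sin(a)])),a-az0))
for k in np.linspace(0,1,15)[1:]:
    b=b0%(2*np.pi)+k*(b1-b0%(2*np.pi));E=sh+.23*np.array([np.cos(b),np.sin(b)]);W.append((*(E+r*hd),az1-az0))
for x,y,a in W:
    d=M.T@(np.array([x,y,p[2]])-p)*100;print((np.round([x,y],3)),'dx %.1f dy %.1f dz %.1f yaw %.2f'%(*d,-a*M[2,0]*-1/1))
E
python3 plan.py
```

```text
[[ 0.5604 -0.8225 -0.0971]
 [-0.0468 -0.1486  0.9878]
 [-0.8269 -0.549  -0.1218]] 
q [ 0.5983 -0.2328  2.075  -0.4806  0.8732 -0.8749] 
p [0.4048 0.2929 0.2774] F [-0.3511 -0.5232  4.1248] gap 0.0158 t 20.75
az0 9.128342405865338 r 0.11629191839231469
boom 3.113461548402793 4.521110005640121
[0.406 0.282] dx 0.1 dy 0.1 dz -1.0 yaw 0.07
[0.406 0.272] dx 0.2 dy 0.2 dz -2.1 yaw 0.15
[0.406 0.261] dx 0.2 dy 0.4 dz -3.1 yaw 0.22
[0.404 0.251] dx 0.1 dy 0.7 dz -4.1 yaw 0.30
[0.401 0.241] dx 0.0 dy 1.1 dz -5.1 yaw 0.37
[0.403 0.218] dx 0.2 dy 1.3 dz -7.4 yaw 0.37
[0.406 0.195] dx 0.5 dy 1.4 dz -9.7 yaw 0.37
[0.411 0.172] dx 0.9 dy 1.3 dz -12.0 yaw 0.37
[0.418 0.15 ] dx 1.4 dy 1.0 dz -14.2 yaw 0.37
[0.428 0.129] dx 2.1 dy 0.5 dz -16.4 yaw 0.37
[0.439 0.109] dx 2.8 dy -0.1 dz -18.5 yaw 0.37
[0.453 0.09 ] dx 3.6 dy -0.9 dz -20.5 yaw 0.37
[0.468 0.073] dx 4.6 dy -1.9 dz -22.3 yaw 0.37
[0.485 0.058] dx 5.6 dy -3.1 dz -24.0 yaw 0.37
[0.504 0.044] dx 6.7 dy -4.4 dz -25.6 yaw 0.37
[0.523 0.032] dx 7.9 dy -5.9 dz -27.0 yaw 0.37
[0.544 0.022] dx 9.1 dy -7.5 dz -28.1 yaw 0.37
[0.566 0.014] dx 10.3 dy -9.1 dz -29.1 yaw 0.37
[0.589 0.009] dx 11.6 dy -10.9 dz -29.9 yaw 0.37
```

Gripped at a gap of 15.8 mm. Positive tool yaw turns clockwise from above. First I turn the head about the elbow, then I start carrying the elbow round.

{"fn": "jog_arm", "kwargs": {
  "motion": [
    {"dx": 0, "dy": 0, "dz": -0.5, "yaw": 0.03},
    {"dx": 0.1, "dy": 0.1, "dz": -1, "yaw": 0.07},
    {"dx": 0.1, "dy": 0.1, "dz": -1.5, "yaw": 0.11},
    {"dx": 0.2, "dy": 0.2, "dz": -2.1, "yaw": 0.15},
    {"dx": 0.2, "dy": 0.3, "dz": -2.6, "yaw": 0.19},
    {"dx": 0.2, "dy": 0.4, "dz": -3.1, "yaw": 0.22},
    {"dx": 0.1, "dy": 0.5, "dz": -3.6, "yaw": 0.26},
    {"dx": 0.1, "dy": 0.7, "dz": -4.1, "yaw": 0.3},
    {"dx": 0.1, "dy": 0.9, "dz": -4.6, "yaw": 0.34},
    {"dx": 0, "dy": 1.1, "dz": -5.1, "yaw": 0.37},
    {"dx": 0.1, "dy": 1.2, "dz": -6.2, "yaw": 0.37},
    {"dx": 0.2, "dy": 1.3, "dz": -7.4, "yaw": 0.37},
    {"dx": 0.4, "dy": 1.4, "dz": -8.5, "yaw": 0.37},
    {"dx": 0.5, "dy": 1.4, "dz": -9.7, "yaw": 0.37},
    {"dx": 0.7, "dy": 1.4, "dz": -10.8, "yaw": 0.37},
    {"dx": 0.9, "dy": 1.3, "dz": -12, "yaw": 0.37},
    {"dx": 0.9, "dy": 1.3, "dz": -12, "yaw": 0.37}
  ],
  "claw": 1,
  "squeeze": 20
}}

```text
time: 22.45
tool_pos: [0.4102, 0.1702, 0.2762]
orientation: [-0.56, 0.381, 0.276, 0.682]
force: [0.8, 0.0, 2.2]
finger_gap: 0.0152
```

```bash
python3 -c "
from h import *
o,M=st()
p,d=cams.grab_frame('side');spots('side',['handle','lens','elbow','shoulder'])
p,d=cams.grab_frame('wrist');spots('wrist',['handle','lens','elbow']);cv2.imwrite('pics/w5.png',p[:,:,::-1])
go([.589,.009,o['tool_pos'][2]])
"
```

```text
[[ 0.5581 -0.8026  0.2106]
 [-0.0499  0.2208  0.974 ]
 [-0.8282 -0.5542  0.0832]] 
q [ 0.2507 -0.4832  2.2474 -0.2568  0.8263 -0.9607] 
p [0.4102 0.1702 0.2762] F [0.8124 0.0374 2.1571] gap 0.0152 t 22.45
side handle [([0.407, 0.1718, 0.2739], 0.57)]
side lens [([0.3911, 0.1791, 0.205], 0.58)]
side elbow [([0.2984, 0.1996, 0.1748], 0.62)]
side shoulder [([0.5229, 0.2653, 0.1526], 0.87), ([0.5867, -0.0126, 0.4204], 0.36)]
wrist handle [([0.4124, 0.1716, 0.2715], 0.83)]
wrist lens [([0.3911, 0.1795, 0.2057], 0.97)]
wrist elbow []
[[ 0.5583 -0.8034  0.2069]
 [-0.0478  0.2178  0.9748]
 [-0.8283 -0.5541  0.0832]] 
q [ 0.2546 -0.4815  2.2462 -0.2571  0.8257 -0.9604] 
p [0.41   0.1719 0.2762] F [-0.0444 -0.5149  0.5237] gap 0.0151 t 22.9
jog dx dy dz [ 10.77 -17.92 -12.18] yaw 0
```

The detections agree with the plan: the elbow is at (0.298,0.200) and the head azimuth is about -12°. Carrying on along the arc.

```bash
python3 - <<'E'
from h import *
o,M=st();p=o['tool_pos']
W=[(.418,.15),(.428,.129),(.439,.109),(.453,.09),(.468,.073),(.485,.058),(.504,.044),(.523,.032),(.544,.022),(.566,.014),(.589,.009)]
for w in W:
    print(w,(M.T@(np.array([*w,.277])-p)*100).round(1))
E
```

```text
[[ 0.5583 -0.8034  0.2069]
 [-0.0478  0.2178  0.9748]
 [-0.8283 -0.5541  0.0832]] 
q [ 0.2546 -0.4815  2.2462 -0.2571  0.8257 -0.9604] 
p [0.41   0.1719 0.2762] F [-0.0444 -0.5149  0.5237] gap 0.0151 t 22.9
(0.418, 0.15) [ 0.5 -1.2 -2. ]
(0.428, 0.129) [ 1.1 -2.4 -3.8]
(0.439, 0.109) [ 1.9 -3.7 -5.5]
(0.453, 0.09) [ 2.7 -5.3 -7.1]
(0.468, 0.073) [ 3.6 -6.9 -8.4]
(0.485, 0.058) [ 4.7 -8.5 -9.5]
(0.504, 0.044) [  5.8 -10.4 -10.5]
(0.523, 0.032) [  6.9 -12.2 -11.3]
(0.544, 0.022) [  8.1 -14.1 -11.8]
(0.566, 0.014) [  9.4 -16.  -12.2]
(0.589, 0.009) [ 10.7 -18.  -12.2]
```

{"fn": "jog_arm", "kwargs": {
  "motion": [
    {"dx": 0.2, "dy": -0.6, "dz": -1, "yaw": 0},
    {"dx": 0.5, "dy": -1.2, "dz": -2, "yaw": 0},
    {"dx": 0.8, "dy": -1.8, "dz": -2.9, "yaw": 0},
    {"dx": 1.1, "dy": -2.4, "dz": -3.8, "yaw": 0},
    {"dx": 1.5, "dy": -3, "dz": -4.7, "yaw": 0},
    {"dx": 1.9, "dy": -3.7, "dz": -5.5, "yaw": 0},
    {"dx": 2.3, "dy": -4.5, "dz": -6.3, "yaw": 0},
    {"dx": 2.7, "dy": -5.3, "dz": -7.1, "yaw": 0},
    {"dx": 3.1, "dy": -6.1, "dz": -7.8, "yaw": 0},
    {"dx": 3.6, "dy": -6.9, "dz": -8.4, "yaw": 0},
    {"dx": 4.1, "dy": -7.7, "dz": -9, "yaw": 0},
    {"dx": 4.7, "dy": -8.5, "dz": -9.5, "yaw": 0},
    {"dx": 5.2, "dy": -9.4, "dz": -10, "yaw": 0},
    {"dx": 5.8, "dy": -10.4, "dz": -10.5, "yaw": 0},
    {"dx": 6.3, "dy": -11.3, "dz": -10.9, "yaw": 0},
    {"dx": 6.9, "dy": -12.2, "dz": -11.3, "yaw": 0},
    {"dx": 6.9, "dy": -12.2, "dz": -11.3, "yaw": 0}
  ],
  "claw": 1,
  "squeeze": 20
}}

```text
time: 24.6
tool_pos: [0.5233, 0.0328, 0.2762]
orientation: [-0.559, 0.38, 0.278, 0.683]
force: [-1.3, 5.1, -0.2]
finger_gap: 0.0161
```

```bash
python3 -c "
from h import *
o,M=st()
p,d=cams.grab_frame('side');spots('side',['handle','lens','elbow','shoulder'])
p,d=cams.grab_frame('wrist');spots('wrist',['handle','lens','elbow','shoulder','needle_tip']);cv2.imwrite('pics/w6.png',p[:,:,::-1])
p,d=cams.grab_frame('scene');spots('scene',['lens','elbow','shoulder'])
"
```

```text
[[ 0.5566 -0.8045  0.2073]
 [-0.0446  0.2202  0.9744]
 [-0.8296 -0.5516  0.0867]] 
q [-0.2037 -0.3085  2.1328  0.1034  0.7311 -1.5948] 
p [0.5233 0.0328 0.2762] F [-1.2768  5.1064 -0.2   ] gap 0.0161 t 24.6
side handle []
side lens [([0.4808, 0.0502, 0.2059], 0.57), ([0.6449, -0.0066, 0.0961], 0.29)]
side elbow [([0.3912, 0.0788, 0.1776], 0.64)]
side shoulder [([0.5203, 0.2663, 0.1528], 0.9), ([0.6388, -0.0065, -0.0035], 0.74)]
wrist handle [([0.5249, 0.0335, 0.2723], 0.89)]
wrist lens [([0.4806, 0.0491, 0.2045], 0.64)]
wrist elbow []
wrist shoulder []
wrist needle_tip []
scene lens [([0.4124, 0.1263, 0.0016], 0.61), ([0.581, -0.0053, 0.4186], 0.4)]
scene elbow []
scene shoulder [([0.5227, 0.2683, 0.156], 0.95)]
```

The spring is stretched about 24 mm, as the friction figures predict, and the lens still has about 90 mm to go. A wide gripper body would come near the shield edge at this yaw, so I'll untwist slightly while moving on and stop short to measure.

{"fn": "jog_arm", "kwargs": {
  "motion": [
    {"dx": 0.6, "dy": -0.9, "dz": -0.4, "yaw": -0.02},
    {"dx": 1.1, "dy": -1.8, "dz": -0.7, "yaw": -0.04},
    {"dx": 1.7, "dy": -2.8, "dz": -1, "yaw": -0.06},
    {"dx": 2.4, "dy": -3.7, "dz": -1.2, "yaw": -0.08},
    {"dx": 3, "dy": -4.7, "dz": -1.3, "yaw": -0.1},
    {"dx": 3.6, "dy": -5.6, "dz": -1.3, "yaw": -0.12},
    {"dx": 4.2, "dy": -6.5, "dz": -1.3, "yaw": -0.12},
    {"dx": 4.2, "dy": -6.5, "dz": -1.3, "yaw": -0.12},
    {"dx": 4.2, "dy": -6.5, "dz": -1.3, "yaw": -0.12}
  ],
  "claw": 1,
  "squeeze": 14
}}

```text
time: 26.25
tool_pos: [0.5959, 0.0046, 0.2767]
orientation: [-0.599, 0.362, 0.301, 0.648]
force: [-2.7, 5.5, 1.1]
finger_gap: 0.0167
```

```bash
python3 -c "
from h import *
o,M=st()
p,d=cams.grab_frame('side');spots('side',['lens','elbow','shoulder','needle_tip']);a=p[120:320,220:480,::-1]
p,d=cams.grab_frame('wrist');spots('wrist',['handle','lens','elbow','shield_edge']);b=p[:,:,::-1]
p,d=cams.grab_frame('side');spots('side',['lens','elbow'])
cv2.imwrite('pics/m2.png',np.hstack([cv2.resize(a,(390,300),interpolation=cv2.INTER_CUBIC),cv2.resize(b,(400,250))[:,:] if 0 else cv2.resize(b,(400,300))]))
"
```

```text
[[ 0.5569 -0.8234  0.1088]
 [-0.0442  0.1015  0.9939]
 [-0.8294 -0.5582  0.0201]] 
q [-0.2348 -0.1182  1.979   0.135   0.6982 -1.7679] 
p [0.5959 0.0046 0.2767] F [-2.7325  5.4542  1.1113] gap 0.0167 t 26.25
side lens [([0.5466, 0.0203, 0.2045], 0.96), ([0.5864, -0.012, 0.4205], 0.34)]
side elbow [([0.4584, 0.0459, 0.1754], 0.94)]
side shoulder [([0.5217, 0.2663, 0.1524], 0.55)]
side needle_tip [([0.6436, -0.0043, 0.0949], 0.46)]
wrist handle [([0.5953, 0.0065, 0.2717], 0.83)]
wrist lens [([0.5515, 0.0192, 0.204], 0.57)]
wrist elbow []
wrist shield_edge []
side lens [([0.5475, 0.0221, 0.2031], 0.56)]
side elbow [([0.4549, 0.043, 0.1763], 0.74)]
```

View pics/m2.png

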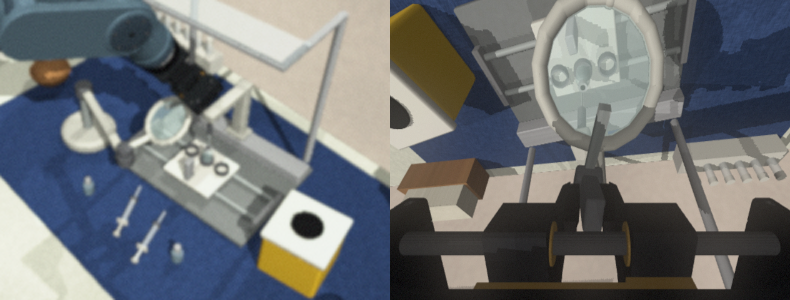

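The side panel shows the lens ring at (165,125) and the arm clear of the shield. The wrist panel shows the vial and nests through the glass, still in place. The lens is at about (0.548,0.0205) against a goal of about (0.567,0.0155), so it needs 19 mm more.

{"fn": "jog_arm", "kwargs": {
  "motion": [
    {"dx": 0.3, "dy": -0.4, "dz": -0.1, "yaw": -0.04},
    {"dx": 0.5, "dy": -0.8, "dz": -0.2, "yaw": -0.08},
    {"dx": 0.8, "dy": -1.2, "dz": -0.3, "yaw": -0.1},
    {"dx": 1.1, "dy": -1.6, "dz": -0.3, "yaw": -0.1},
    {"dx": 1.1, "dy": -1.6, "dz": -0.3, "yaw": -0.1},
    {"dx": 1.1, "dy": -1.6, "dz": -0.3, "yaw": -0.1}
  ],
  "claw": 1,
  "squeeze": 14
}}

```text
time: 27.5
tool_pos: [0.6151, -0.0003, 0.2772]
orientation: [0.631, -0.346, -0.318, -0.617]
force: [-3.6, 5.1, 2.4]
finger_gap: 0.0181
```

```bash
cat > chk.py <<'E'
from h import *
o,M=st()
L=[];E=[];T=[]
for k in range(3):
    for c in ['side','wrist']:
        cams.grab_frame(c)
        for n,A in (('lens',L),('elbow',E),('needle_tip',T)):
            zz={'lens':.205,'elbow':.175,'needle_tip':.095}[n]
            r=[r for r in cams.spot_point(c,n) if abs(r['location'][2]-zz)<.012 and abs(np.linalg.norm(r['location'][:2])-.6)<.2]
            if r: A.append(r[0]['location']);print(c,n,np.round(r[0]['location'],4),round(r[0]['score'],2))
f=lambda A:np.median(A,0) if len(A) else None
l,e,t=f(L),f(E),f(T);print(l,e,t)
for tip in ([.640,-.007,.095],t):
    if tip is None or e is None: continue
    h=(l-e)[:2];h/=np.linalg.norm(h);tip=np.array(tip)
    l2=np.r_[(e[:2]+.093*h+l[:2])/2,.205]
    c,s=np.cos(np.radians(35)),np.sin(np.radians(35))
    X=np.r_[h*c,s];Y=np.r_[-h[1],h[0],0];print('tip in lens x,y mm',(tip-l2)@X*1e3,(tip-l2)@Y*1e3,'az',np.degrees(np.arctan2(h[1],h[0])))
E
python3 chk.py
```

```text
[[ 0.5581 -0.8294  0.026 ]
 [-0.0443  0.0016  0.999 ]
 [-0.8286 -0.5587 -0.0359]] 
q [-0.2358 -0.0719  1.9362  0.137   0.6935 -1.8706] 
p [ 0.6151 -0.0003  0.2772] F [-3.5673  5.0562  2.3508] gap 0.0181 t 27.5
side lens [0.5656 0.0159 0.2039] 0.73
side elbow [0.4752 0.0395 0.1743] 0.79
side needle_tip [ 0.6442 -0.0079  0.0958] 0.49
wrist lens [0.5599 0.0142 0.2065] 0.57
side lens [0.5645 0.0167 0.202 ] 0.7
side elbow [0.4763 0.0439 0.1766] 0.76
side needle_tip [ 0.6462 -0.0062  0.0934] 0.5
wrist lens [0.5657 0.0173 0.2056] 0.63
side lens [0.5651 0.0185 0.2035] 0.94
side elbow [0.4754 0.0427 0.1741] 0.66
side needle_tip [ 0.6453 -0.0051  0.0956] 0.4
wrist lens [0.5651 0.0176 0.202 ] 0.78
[0.5651 0.017  0.2037] [0.4754 0.0427 0.1743] [ 0.6453 -0.0062  0.0956]
tip in lens x,y mm 1.429394542276875 -2.4420995010930184 az -15.987568555983938
tip in lens x,y mm 5.766628769288865 -0.2132697593880705 az -15.987568555983938
```

The needle tip comes out within about 6 mm of the lens axis in x and 3 mm in y. I'll release and back straight out along the fingers.

{"fn": "jog_arm", "kwargs": {
  "motion": [
    {"dx": 0, "dy": 0, "dz": 0, "yaw": 0},
    {"dx": 0, "dy": 0, "dz": 0, "yaw": 0},
    {"dx": 0, "dy": 0, "dz": 0, "yaw": 0},
    {"dx": 0, "dy": 0, "dz": 0, "yaw": 0},
    {"dx": 0, "dy": 0, "dz": 0, "yaw": 0},
    {"dx": 0, "dy": 0, "dz": 0, "yaw": 0},
    {"dx": 0, "dy": 0, "dz": 0, "yaw": 0},
    {"dx": -1.5, "dy": 0, "dz": 0, "yaw": 0},
    {"dx": -4, "dy": 0, "dz": 0, "yaw": 0},
    {"dx": -8, "dy": 0, "dz": 0, "yaw": 0},
    {"dx": -12, "dy": 0, "dz": 0, "yaw": 0},
    {"dx": -15, "dy": 0, "dz": 0, "yaw": 0},
    {"dx": -15, "dy": 0, "dz": 0, "yaw": 0},
    {"dx": -15, "dy": 0, "dz": 0, "yaw": 0}
  ],
  "claw": -0.6
}}

```text
time: 30.1
tool_pos: [0.5317, 0.0048, 0.4024]
orientation: [0.632, -0.346, -0.316, -0.617]
force: [0.5, -0.3, 0.2]
finger_gap: 0.0704
```

```bash
python3 chk.py; python3 -c "
from h import *
p,d=cams.grab_frame('side');spots('side',['vial_mouth']);a=p[150:300,280:480,::-1]
p,d=cams.grab_frame('wrist');spots('wrist',['vial_mouth','lens','handle']);b=p[:,:,::-1]
cv2.imwrite('pics/m3.png',np.hstack([cv2.resize(a,(400,300),interpolation=cv2.INTER_CUBIC),cv2.resize(b,(400,300))]))
"
```

```text
[[ 0.5605 -0.8277  0.0274]
 [-0.048   0.0005  0.9988]
 [-0.8268 -0.5611 -0.0395]] 
q [-0.2746 -0.3925  1.9406  0.1253  1.0079 -1.8651] 
p [0.5317 0.0048 0.4024] F [ 0.5    -0.3275  0.2008] gap 0.0704 t 30.1
side lens [0.5629 0.0166 0.2027] 0.62
side elbow [0.4741 0.0422 0.1724] 0.97
side needle_tip [ 0.6452 -0.0055  0.0971] 0.41
wrist lens [0.5658 0.0156 0.2068] 0.59
side lens [0.5616 0.0168 0.2032] 0.77
side elbow [0.4738 0.0401 0.1749] 0.85
side needle_tip [ 0.6462 -0.0059  0.0951] 0.58
wrist lens [0.5644 0.017  0.2022] 0.94
side lens [0.562  0.0196 0.2039] 0.6
side elbow [0.475  0.0434 0.1734] 0.57
side needle_tip [ 0.6461 -0.0066  0.0974] 0.56
wrist lens [0.5638 0.0179 0.205 ] 0.69
[0.5634 0.0169 0.2036] [0.4741 0.0422 0.1734] [ 0.6461 -0.0059  0.0971]
tip in lens x,y mm 2.5581999565911904 -2.089436096635776 az -15.826621966790057
tip in lens x,y mm 8.324369453816091 0.632500969767859 az -15.826621966790057
side vial_mouth [([0.6459, -0.0073, 0.0817], 0.94), ([0.4405, -0.1263, 0.0028], 0.65)]
wrist vial_mouth []
wrist lens [([0.564, 0.0181, 0.2051], 0.91)]
wrist handle [([0.5905, 0.0105, 0.2709], 0.81)]
```

View pics/m3.png

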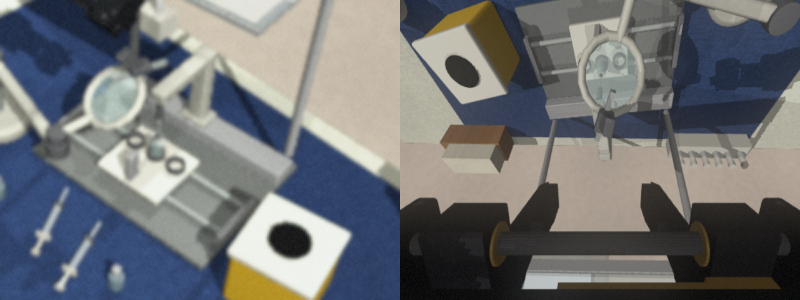

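All checks are inside tolerance and the measured force is near zero, so I'm handing in.

```bash
python3 -c "
from h import *
o=manip.get_obs();print(o['time'],o['force']);print(manip.finish_job())"
```

```text
31.6 [-1.0821 -0.1693  0.0418]
the job is handed in; nothing more can be done
None
```

I finished both steps and handed the job in at 31.6 s of the 72 s; no verdict was reported.

**What I did**
- **Tilt:** the jog tool cannot tilt the hand directly. I got the roughly 35° tilt by pushing the arm against its reach limit in free air, where the commanded pose takes on the pose actually reached.
- **Carriage:** I gripped the carriage plate, slid it about 51 mm toward -y and let go.
- **Magnifier:** I gripped the handle, turned the head, swung the boom round with about 30 mm of spring lead, released and backed out.

**Last checks**

| Check | Measured | Limit |
|---|---|---|
| Vial mouth to needle tip, wrist close-up after letting go of the carriage | about 2 mm | 4 mm |
| Vial mouth to needle tip, side camera at the end | about 1.4 mm | 4 mm |
| Needle tip off lens axis, x | 2.6 to 8.3 mm | 15 mm |
| Needle tip off lens axis, y | about -2 to +0.6 mm | 15 mm |

The measured force was near zero at hand-in.

**Disagreements and open points**
- **Needle tip position:** estimates of its x ranged from 0.630 to 0.646 m. The lens x spread in the table uses tip positions of 0.640 and 0.646 m. The lowest estimate, one wrist reading, would put it at about -6 mm, also inside the limit.
- **Joint range:** joint 3 read 0.298 against its 0.300 limit during the tilting. I could not tell whether that is noise or counts as passing the range.
- **Bystanders:** I did not re-measure their positions at the end. In the last pictures the ones in view looked undisturbed.

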